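# Shut the spice infuser and hold it over the copper saucepan

## Task

Swing the open half of the steel spice infuser shut while it stands in its wooden stand, then pinch its red and black grip tabs together and lift it straight up out of the stand. Hold it shut, upright and still over the middle of the copper-coloured saucepan, its foot clear above the rim and touching nothing, and finish while still holding it there. Leave both saucepans and everything else on the table where they are.

Things in the scene. Friction and masses are not known exactly. Their poses are not given: they have to be found in the camera images.
- stand: Wooden filling stand fixed to the table, 110 x 84 x 35 mm high, origin at the centre of its underside. In its top is a socket 56 x 46 mm (x by y), 25 mm deep (its floor is 10 mm above the table), in which the infuser's foot stands. Its axes are those of the infuser when that stands in it.
- infuser: Loose steel spice infuser, 0.34 to 0.58 kg, 156 mm tall shut. Origin: centre of its foot's underside; z up; x = side it opens to (away from the robot, turned up to 0.6 rad). Foot 54 x 44 x 25 mm high, 25 mm deep in the socket, 1 mm play each side. Above: two round half shells, radius 40, each 22 mm deep, meeting at x = 0, centre 85 mm up; the -x half is one with the foot, the other is hinged below.
- hinge (a point): Middle of the hinge axis between the halves, 45 mm above the infuser's origin. The axis runs along the infuser's y.
- cover (a joint): Angle of the hinged half shell in rad: 0 = shut, the halves edge to edge; grows as it leans out towards the infuser's +x, up to 0.95; starts at 0.4 to 0.75. The hinge is stiff (0.04 N m of friction, about 0.4 N at the tab), so the half stays where it is left; pushing it rocks the infuser slightly in its socket.
- fixed_tab: Black grip tab of the half with the foot: upright plate 6 mm thick (x), 32 mm wide (y), 36 mm high, origin at its centre, 138 mm above the infuser's origin, 3 mm to the -x side of the parting plane. Axes as the infuser's.
- moving_tab: Red grip tab of the hinged half: same plate, origin at its centre, 93 mm from the hinge axis (its top edge 111 mm), 3 mm outside the parting face; its axes tilt with the half. Shut, it lies flat against the black tab, and the two together are 12 mm thick, their tops 156 mm above the infuser's origin; about 30 mm of them stands free above the shells.
- copper_pan: Copper-coloured saucepan, loose, 0.8 kg, outer diameter 160 mm, 75 mm high, wall 4 mm, open on top and empty, with two brass loop handles 60 mm above the table that stand out 26 mm at its +y and -y sides. Origin at the centre of its underside. It stands left or right of the stand.
- copper_pan_rim (a point): Centre of the copper saucepan's mouth, at rim height (75 mm above its underside).
- steel_pan: Grey saucepan of the same shape with dark handles, on the other side of the stand; not used. Origin at the centre of its underside.
- pepper_mill: Dark wooden pepper mill, 52 mm in diameter, 138 mm tall, at the back; bystander. Origin under its centre.
- spice_jar: Amber jar with red cap, 56 mm in diameter, 95 mm tall, at the back; bystander. Origin under its centre.
- prep_bowl: White bowl, 110 mm in diameter, 50 mm high, at the right; bystander. Origin under its centre.
- lidded_tub: White tub, 80 x 80 x 70 mm high, at the left; bystander. Origin under its centre.
- spatula: Black spatula 260 mm long lying along y at the back; bystander. Origin under its middle.
There are look-alikes about, which are no part of the job. Several things look just like the steel_pan: the one meant starts farthest to the robot's right. Several things have the shape of the copper_pan; the one meant has the colours described above.

How it is judged:
By the outcome, as a careful person would: the job done as asked, in the order asked, and still so for the second after the job is handed in, while the arm keeps its last pose, push and grip.
It also fails if it takes over 54 s, if anything falls off the work surface, if the arm or the gripper's body presses on something with over 40 N, if the wrist force passes 120 N, or if a joint passes its speed limit or range.

## Robot

A 7-joint arm with a two-finger parallel gripper is mounted at the origin on the work surface. World frame = base frame: x ahead of the robot, y to its left, z up, the work surface at z = 0. Lengths are in m, angles in rad, forces in N, time in s.
With the tool pointing down it reaches from about 0.4 to 0.85 m from the base axis. Payload 4.5 kg.
Tool frame: the origin (TCP) lies on the front face of the gripper's body, between the roots of the fingers; the fingertips stand 64 mm ahead of it and the grasp point (between the pads) lies env.pinch_z ahead of it (env.pinch_z is the distance from the TCP to the grasp point, in m); z points along the fingers, y is the direction in which the jaws open and shut (so a half turn about z gives the same grasp; the last joint's range is limited). The gripper opens to 88 mm and grips with 3 to 60 N. Pads are 18 mm wide; open, the fingers measure 123 mm over their backs; the gripper's body (75 mm by 187 mm) begins 45 mm behind the grasp point.
Start: joints at [1.301, 0.689, -0.195, 1.565, 0.157, 0.902, -0.215], TCP at [0.187, -0.596, 0.303] pointing down, gripper open.
Joint ranges: [-3.01, 3.01], [-0.46, 2.08], [-1.47, 1.51], [0.13, 2.56], [-1, 4.14], [0.04, 2.09], [-2.66, 2.66]. Speed limits (rad/s): [2.57, 2.57, 3.14, 3.14, 3.14, 3.14, 3.14].

## Interface

Orientations are given as a unit quaternion [w, x, y, z].
In Python, from station import env, grab_frame, camera_model, job gives the robot as it stands.
- The arm moves only by the tool play_rows, never from a script. Its argument "series" is one flat list of numbers, 7 for each row, row after row: the shift along the tool's x, y, z in cm, then the turn, a rotation vector about the tool's x, y, z in rad, then the closure, from 0 (fully open) to 1 (shut). A call has 1 to 10 rows; each row shifts and turns the commanded pose from where the row before left it, along the tool's axes as they then stand; what a row does not reach is not made up. A row lasts 1/8 s, in which the tool goes at most 62.5 mm and 10.7 degrees, less where a joint would pass 70% of its speed; a pose out of reach is approached as far as the arm can. A call is refused whole if a number of a shift passes 6.25 or a number of a turn 0.188, either way. A call with a gripper value outside its range is refused whole. The fingers move at their own pace and stop on an object; the grip force is fixed at half the most. Time passes only in rows, so rows that do not move let the fingers close. It gives the time, the measured TCP pose, the force and the opening at its end, in the units of the state.
- env.read_state(): the state, without advancing time (a new reading comes with each control period).
- grab_frame(name): name is "side" or "top" or "wrist"; returns the picture (420x560x3 uint8, red, green, blue); there is no depth.
- camera_model(name): a dict with "camera_matrix" (3x3 intrinsics, pixels), "R" (3x3) and "t" (3): a world point X has camera coordinates R X + t. Camera axes: x right, y down, z forward; pixel columns grow to the right and rows downward; lengths in m; the calibration is good to about 2 mm. A picture is of the moment at which its call begins: read the wrist's pose just before it. camera_model takes no time and is no camera call; for the wrist camera it gives the pose at the moment of the call.
- job.finish_job(): hands the job in, once; it reports no verdict.
The state is a dict: "t": time; "q": joint angles; "qvel": joint speeds; "joint_torque": joint torques, N m; "ee_pos": TCP position; "tcp_rot": TCP orientation; "force": force on the tool from outside, world axes, zero at the start; "moment": the same for the moment, N m; "opening": opening from 0.0 (shut) to 1.0 (fully open).
Only numpy, scipy, OpenCV 4.12 (cv2) and the standard library are available. Lean on these libraries where they do the work, as an engineer would, in place of code of your own. Each camera call takes 0.05 s, during which the arm holds its last target. There are 200 camera calls.

## Working session

There is one attempt and no reset: what is moved stays moved. The work goes in short steps, Python scripts to look and compute and a tool call to move; the robot and the scene stay as the last step left them, time stands still between calls to the robot, and variables do not carry over. Pictures are saved under pics/ and viewed, about 8 in all and at most 12, crops included, and the job is handed in when it is done.

Besides the shell and the picture viewer there is one more tool, called after "Request:" by a JSON object that holds its "fn" and its "kwargs". play_rows: Moves the arm, as the interface text tells. Its arguments: {"type":"object","properties":{"series":{"type":"array","items":{"type":"number"}}},"required":["series"]}

```bash
mkdir -p pics; ls; python3 - <<'E'
from station import env, grab_frame, camera_model, job
import cv2,numpy as np
for n in ("top","side"):
    cv2.imwrite(f"pics/{n}0.png",grab_frame(n)[:,:,::-1])
    m=camera_model(n);print(n,m["camera_matrix"],m["R"],m["t"])
print(env.pinch_z,env.read_state())
E
```

```text
pics
top [[453.31097987   0.         287.08273961]
 [  0.         453.31097987 205.86998307]
 [  0.           0.           1.        ]] [[-0.02867833 -0.9995815  -0.00379115]
 [-0.99615681  0.02889367 -0.08268471]
 [ 0.08275965  0.00140532 -0.99656855]] [0.01156292 0.5381707  1.5054588 ]
side [[395.4162618    0.         273.39930481]
 [  0.         395.4162618  205.55350624]
 [  0.           0.           1.        ]] [[-0.81631833 -0.57723351  0.02063637]
 [-0.33980995  0.45105209 -0.82527644]
 [ 0.46706914 -0.68070073 -0.56435178]] [0.44472513 0.28274092 0.91004875]
0.0453 {'t': 0.1, 'q': array([ 1.30078824,  0.68988001, -0.19450303,  1.56624474,  0.15728756,
        0.90250225, -0.21509836]), 'qvel': array([-9.21794068e-04, -2.72179524e-04, -9.75103515e-04, -2.57832933e-03,
       -1.68076022e-04,  3.60785003e-05, -1.32312755e-03]), 'joint_torque': array([-3.42938780e-03, -5.28503287e+01, -1.27163529e+00, -1.53836167e+01,
       -5.26038744e-02,  2.02455311e-03,  6.17616797e-05]), 'ee_pos': array([ 0.18679233, -0.59594533,  0.302001  ]), 'tcp_rot': array([-8.01879459e-04,  9.88480052e-01,  1.51348968e-01, -1.85547746e-04]), 'force': array([0.39222828, 0.78885679, 0.55684752]), 'moment': array([-0.04195896,  0.00088467, -0.01385004]), 'opening': 0.9958900870215551}
```

View pics/top0.png

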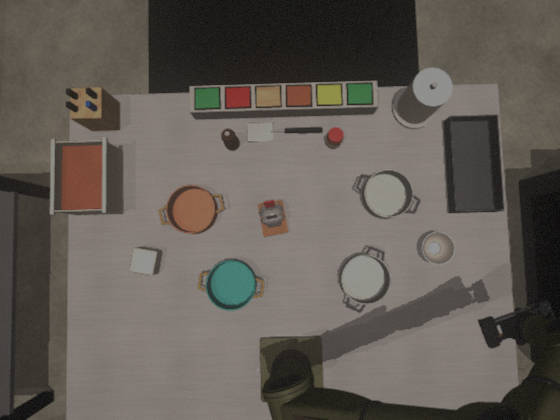

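View pics/side0.png

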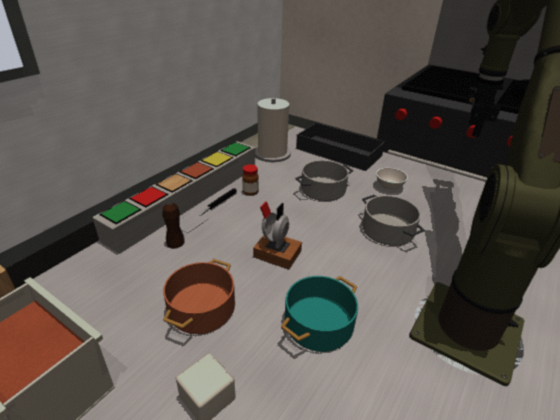

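Top view: stand at about (273,218) with the red tab at (269,203). The copper pan is at (193,209), left of the stand, and the teal pan at (232,284) is a look-alike. I'll refine these with segmentation.

```bash
cat > h.py <<'E'
import cv2,numpy as np
from station import env, grab_frame, camera_model, job
def ray(n,uv,z,m=None):
    "world point at height z seen at pixel uv"
    m=m or camera_model(n); d=m["R"].T@np.linalg.inv(m["camera_matrix"])@np.array([*uv,1.]); c=-m["R"].T@m["t"]
    return c+d*(z-c[2])/d[2]
def tri(obs):
    A=[];b=[]
    for m,uv in obs:
        d=m["R"].T@np.linalg.inv(m["camera_matrix"])@np.array([*uv,1.]);d/=np.linalg.norm(d);c=-m["R"].T@m["t"]
        P=np.eye(3)-np.outer(d,d);A.append(P);b.append(P@c)
    return np.linalg.lstsq(np.vstack(A),np.hstack(b),rcond=None)[0]
def proj(n,X,m=None):
    m=m or camera_model(n); p=m["camera_matrix"]@(m["R"]@np.asarray(X)+m["t"]);return p[:2]/p[2]
E
python3 - <<'E'
from h import *
im=cv2.imread("pics/top0.png")
c=im[185:250,240:310];cs=cv2.imread("pics/side0.png")[195:270,240:315]
a=cv2.resize(c,None,fx=6,fy=6,interpolation=cv2.INTER_CUBIC)
b=cv2.resize(cs,None,fx=5,fy=5,interpolation=cv2.INTER_CUBIC)
h=max(a.shape[0],b.shape[0]);pad=lambda x:cv2.copyMakeBorder(x,0,h-x.shape[0],0,0,0)
cv2.imwrite("pics/c0.png",np.hstack([pad(a),pad(b)])[:, :800])
hsv=cv2.cvtColor(im,cv2.COLOR_BGR2HSV)
def blob(mask,x0,y0,x1,y1):
    m=np.zeros_like(mask);m[y0:y1,x0:x1]=mask[y0:y1,x0:x1]
    k=cv2.findContours(m,cv2.RETR_EXTERNAL,cv2.CHAIN_APPROX_NONE)[0];return max(k,key=cv2.contourArea)
H,S,V=cv2.split(hsv)
wood=((H<15)&(S>80)).astype(np.uint8)*255
k=blob(wood,150,180,235,240);print("pan",cv2.fitEllipse(k),cv2.minEnclosingCircle(k))
k=blob(wood,250,200,295,240);r=cv2.minAreaRect(k);print("stand",r)
# pan rim: 75mm ; compare
e=cv2.fitEllipse(blob(wood,150,180,235,240));print(ray("top",e[0],.075))
q=np.array([ray("top",p,.035) for p in cv2.boxPoints(r)]);print(q,q.mean(0),np.linalg.norm(np.diff(q,axis=0),axis=1))
E
```

```text
pan ((190.8883514404297, 209.04698181152344), (47.98819351196289, 49.96868133544922), 94.3511734008789) ((190.99697875976562, 208.65719604492188), 26.00537872314453)
stand ((273.6346130371094, 223.673095703125), (21.1805419921875, 24.906747817993164), 78.69007110595703)
[0.53261066 0.30918311 0.075     ]
[[ 0.50690584  0.08948492  0.035     ]
 [ 0.52088049  0.00755991  0.035     ]
 [ 0.45124555 -0.00430795  0.035     ]
 [ 0.43737195  0.0773126   0.035     ]] [0.47910096 0.04251237 0.035     ] [0.08310835 0.07063902 0.08279125]
```

View pics/c0.png

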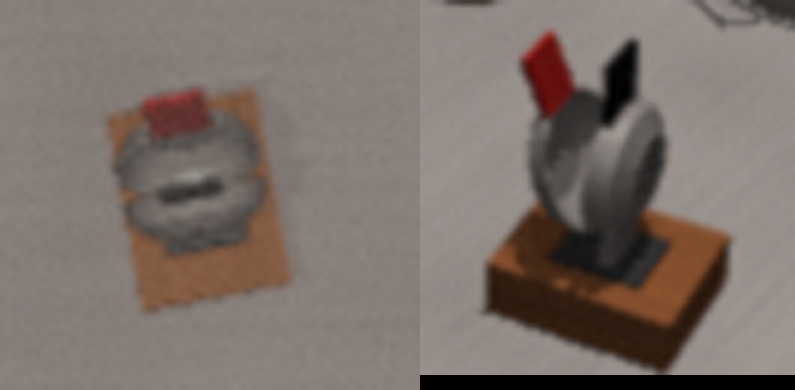

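The crop shows the stand corners at crop (108,115), (255,88), (290,282) and (145,310). The red tab leans away from the robot, and the black tab is centred at (190,190).

```bash
python3 - <<'E'
from h import *
T=lambda u,v:(u/6+240-.4,v/6+185-.4); S=lambda u,v:((u-420)/5+240-.4,v/5+195-.4)
t,s=camera_model("top"),camera_model("side")
q=np.array([ray("top",T(*p),.035) for p in[(108,115),(255,88),(290,282),(145,310)]])
c=q.mean(0);print(q,c,np.linalg.norm(np.roll(q,-1,0)-q,axis=1))
d=(q[0]+q[1]-q[2]-q[3]);yaw=np.arctan2(d[1],d[0]);print("yaw",yaw)
R=np.array([[np.cos(yaw),-np.sin(yaw),0],[np.sin(yaw),np.cos(yaw),0],[0,0,1]])
# side-camera stand corners: top face
for p in [(490,265),(668,327),(730,238),(548,205)]: print("side stand", ray("side",S(*p),.035))
for n,a,b in(("black",(190,190),(620,82)),("red",(177,113),(548,75))):
    X=tri([(t,T(*a)),(s,S(*b))]);print(n,X,R.T@(X-c+[0,0,.025]))
for th in(.4,.5,.6,.7):
    L=np.array([.003*np.cos(th)+.093*np.sin(th),0,.045+.093*np.cos(th)-.003*np.sin(th)])
    X=c*[1,1,0]+[0,0,.01]+R@L
    u=proj("top",X)-[240-.4,185-.4];v=proj("side",X)-[240-.4,195-.4];print(th,u*6,v*5+[420,0])
E
```

```text
[[ 0.54714044  0.09437679  0.035     ]
 [ 0.55987361  0.01205296  0.035     ]
 [ 0.45129572 -0.00434346  0.035     ]
 [ 0.43812029  0.07640744  0.035     ]] [0.49910752 0.04462343 0.035     ] [0.08330274 0.10980892 0.0818187  0.11049113]
yaw 0.1566385747912466
side stand [0.54170607 0.09895137 0.035     ]
side stand [0.43636703 0.08274548 0.035     ]
side stand [0.4488267  0.00116526 0.035     ]
side stand [0.54718721 0.03809782 0.035     ]
black [0.49692972 0.04550242 0.14573352] [-0.00201401  0.00120796  0.13573352]
red [0.53814945 0.05179144 0.1362974 ] [0.03968216 0.00098976 0.1262974 ]
0.4 [178.75008842 113.27612857] [550.27268457  69.49864126]
0.5 [176.23787995  98.50872324] [536.43798074  72.0024397 ]
0.6 [173.97477581  84.87886448] [523.51993278  75.94364701]
0.7 [171.98372581  72.52912496] [511.6413572   81.25757208]
```

Stand centre is about (0.498, 0.045) and yaw 0.157. The cover is at about 0.41, and the side lengths come out at 110/83 mm as they should. The pan rim is at (0.533, 0.309). First I turn the tool so that its y axis runs along the infuser's x.

Request:
{"fn": "play_rows", "kwargs": {"series": [0,0,0,0,0,-0.142,1,0,0,0,0,0,-0.142,1,0,0,0,0,0,-0.142,1,0,0,0,0,0,-0.142,1,0,0,0,0,0,-0.142,1,0,0,0,0,0,-0.142,1,0,0,0,0,0,-0.142,1,0,0,0,0,0,-0.142,1,0,0,0,0,0,-0.142,1,0,0,0,0,0,-0.142,1]}}

```text
t: 1.35
ee_pos: [0.1867, -0.5962, 0.3022]
tcp_rot: [-0.001, 0.649, 0.761, 0.0]
force: [0.4, 0.4, 0.4]
opening: 0.004
```

Request:
{"fn": "play_rows", "kwargs": {"series": [3.4,2.85,0,0,0,0,1,3.4,2.85,0,0,0,0,1,3.4,2.85,0,0,0,0,1,3.4,2.85,0,0,0,0,1,3.4,2.85,0,0,0,0,1,3.4,2.85,0,0,0,0,1,3.4,2.85,0,0,0,0,1,3.4,2.85,0,0,0,0,1,3.4,2.85,0,0,0,0,1,3.4,2.85,0,0,0,0,1]}}

```text
t: 2.6
ee_pos: [0.4173, -0.2157, 0.3026]
tcp_rot: [-0.0, 0.651, 0.759, -0.0]
force: [0.6, 0.3, -0.5]
opening: 0.004
```

Request:
{"fn": "play_rows", "kwargs": {"series": [3.06,2.48,0,0,0,0,1,3.06,2.48,0,0,0,0,1,3.06,2.48,0,0,0,0,1,3.06,2.48,0,0,0,0,1,3.06,2.48,0,0,0,0,1,3.06,2.48,0,0,0,0,1,3.06,2.48,0,0,0,0,1,3.06,2.48,0,0,0,0,1,0,0,0,0,0,0,1,0,0,0,0,0,0,1]}}

```text
t: 3.85
ee_pos: [0.575, 0.0543, 0.3022]
tcp_rot: [-0.0, 0.651, 0.759, -0.001]
force: [-0.2, 0.2, -0.4]
opening: 0.005
```

```bash
python3 - <<'E'
from h import *
w=camera_model("wrist"); im=grab_frame("wrist")[:,:,::-1]
cv2.imwrite("pics/w1.png",im); print(repr(w)); s=env.read_state();print(s["ee_pos"],s["tcp_rot"])
for X in([.498-.003,.045,.166],[.533,.309,.075]):print(proj("wrist",X,w))
E
```

```text
{'camera_matrix': array([[291.21352843,   0.        , 281.42225972],
       [  0.        , 291.21352843, 206.51570643],
       [  0.        ,   0.        ,   1.        ]]), 'R': array([[ 0.98840387,  0.15184065, -0.00148744],
       [ 0.14611736, -0.94839133,  0.28143134],
       [ 0.04132204, -0.27838517, -0.95958021]]), 't': array([-0.57556857, -0.07215964,  0.37953743])}
[0.57500078 0.05372313 0.30225285] [-6.88272848e-06  6.51533082e-01  7.58619432e-01 -1.09543633e-03]
[179.67393708 211.88685409]
[ 279.10029041 -111.78051693]
```

View pics/w1.png

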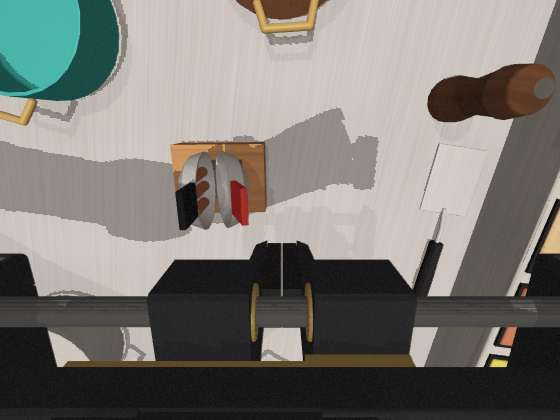

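The wrist view shows the black tab at (178–198, 184–230) and the red tab at (232–247, 181–224). This fits the estimate, with y about 2–4 mm larger. Next I descend beyond the red tab and push.

Request:
{"fn": "play_rows", "kwargs": {"series": [0.1,0,1.55,0,0,0,1,0.1,0,1.55,0,0,0,1,0.1,0,1.55,0,0,0,1,0.1,0,1.55,0,0,0,1,0.1,0,1.55,0,0,0,1,0,0,1.55,0,0,0,1,0,0,0,0,0,0,1]}}

```text
t: 4.78
ee_pos: [0.5742, 0.06, 0.2083]
tcp_rot: [-0.001, 0.651, 0.759, -0.001]
force: [-0.4, -0.4, -0.0]
opening: 0.009
```

Request:
{"fn": "play_rows", "kwargs": {"series": [0,-0.5,0,0,0,0,1,0,-0.5,0,0,0,0,1,0,-0.5,0,0,0,0,1,0,-0.5,0,0,0,0,1,0,-0.5,0,0,0,0,1,0,-0.5,0,0,0,0,1,0,-0.5,0,0,0,0,1,0,-0.5,0,0,0,0,1,0,-0.5,0,0,0,0,1,0,0,0,0,0,0,1]}}

```text
t: 6.02
ee_pos: [0.5297, 0.0532, 0.2096]
tcp_rot: [-0.0, 0.651, 0.759, -0.0]
force: [-0.0, 1.0, 0.2]
opening: 0.001
```

```bash
python3 - <<'E'
from h import *
a=grab_frame("wrist")[120:300,130:370,::-1];b=grab_frame("side")[195:270,235:325,::-1]
a=cv2.resize(a,(480,360));b=cv2.resize(b,(320,267),interpolation=cv2.INTER_CUBIC)
cv2.imwrite("pics/p2.png",np.hstack([a,cv2.copyMakeBorder(b,0,93,0,0,0)])); s=env.read_state();print(s["ee_pos"],s["force"])
E
```

```text
[0.53021302 0.05326688 0.20960936] [ 0.18285191 -0.1204841  -0.38254247]
```

View pics/p2.png

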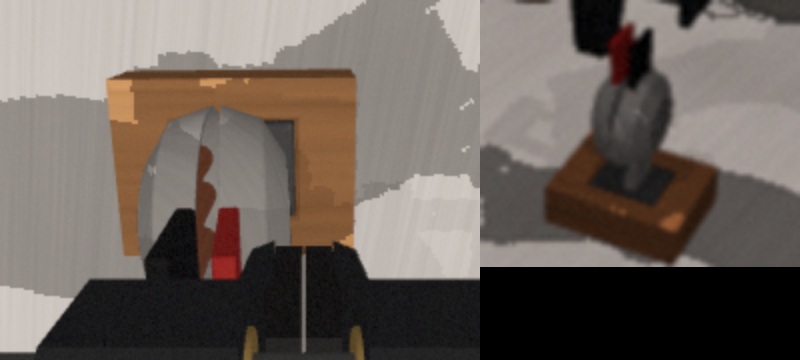

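The cover is nearly shut, with a gap of roughly 7 mm left at the tabs. I push on gently.

Request:
{"fn": "play_rows", "kwargs": {"series": [0,-0.2,0,0,0,0,1,0,-0.2,0,0,0,0,1,0,-0.2,0,0,0,0,1,0,0,0,0,0,0,1]}}

```text
t: 6.62
ee_pos: [0.5242, 0.0524, 0.2097]
tcp_rot: [-0.0, 0.651, 0.759, -0.0]
force: [-0.3, 0.3, 0.2]
opening: 0.007
```

Request:
{"fn": "play_rows", "kwargs": {"series": [0,-0.1,0,0,0,0,1,0,-0.1,0,0,0,0,1,0,0,0,0,0,0,1]}}

```text
t: 7.0
ee_pos: [0.5224, 0.0521, 0.2097]
tcp_rot: [0.0, 0.651, 0.759, -0.0]
force: [-0.5, 0.6, -0.1]
opening: 0.003
```

```bash
python3 - <<'E'
from h import *
a=grab_frame("wrist")[120:300,130:370,::-1];b=grab_frame("side")[195:270,235:325,::-1]
a=cv2.resize(a,(480,360));b=cv2.resize(b,(320,267),interpolation=cv2.INTER_CUBIC)
cv2.imwrite("pics/p3.png",np.hstack([a,cv2.copyMakeBorder(b,0,93,0,0,0)])); s=env.read_state();print(s["ee_pos"],s["force"])
E
```

```text
[0.52239159 0.05209926 0.2096968 ] [ 0.05573162 -0.26739953 -0.2306931 ]
```

View pics/p3.png

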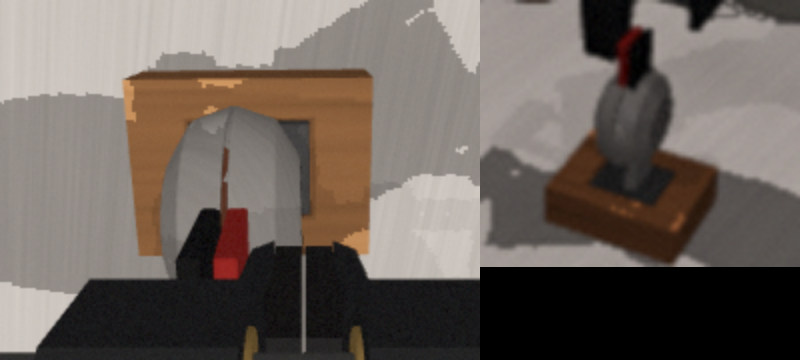

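There is still a sliver of a gap at the parting line. I push a little more, watching the force.

Request:
{"fn": "play_rows", "kwargs": {"series": [0,-0.1,0,0,0,0,1,0,-0.1,0,0,0,0,1,0,0,0,0,0,0,1]}}

```text
t: 7.48
ee_pos: [0.5203, 0.0518, 0.2097]
tcp_rot: [-0.0, 0.651, 0.759, -0.0]
force: [0.8, -0.5, 0.4]
opening: 0.004
```

Request:
{"fn": "play_rows", "kwargs": {"series": [0,-0.1,0,0,0,0,1,0,0,0,0,0,0,1]}}

```text
t: 7.72
ee_pos: [0.5195, 0.0517, 0.2097]
tcp_rot: [0.0, 0.651, 0.759, 0.0]
force: [0.1, 0.4, -0.3]
opening: 0.005
```

Request:
{"fn": "play_rows", "kwargs": {"series": [0,-0.1,0,0,0,0,1,0,0,0,0,0,0,1]}}

```text
t: 7.98
ee_pos: [0.5186, 0.0515, 0.2098]
tcp_rot: [0.0, 0.651, 0.759, 0.0]
force: [0.4, 0.7, 0.6]
opening: 0.003
```

```bash
python3 - <<'E'
from h import *
f=grab_frame("wrist");cv2.imwrite("pics/w4f.png",f[:,:,::-1])
a=cv2.resize(f[160:270,180:300,::-1],(600,550),interpolation=cv2.INTER_CUBIC);cv2.imwrite("pics/p4.png",a); print(env.read_state()["force"])
E
```

```text
[0.75844565 0.08569598 1.21225166]
```

View pics/p4.png

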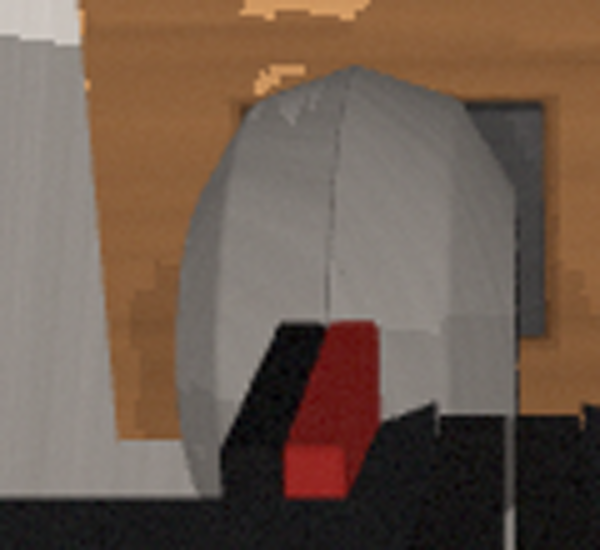

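The shell halves meet edge to edge and the tabs lie flat, so the cover is shut. I'll locate the tab junction from the top +y corner, at full-image pixel (237,249).

```bash
python3 - <<'E'
from h import *
p=ray("wrist",(237-.4,249-.4),.166);s=env.read_state()
q=s["tcp_rot"];yaw=2*np.arctan2(q[2],q[1])-np.pi/2
e=np.array([np.cos(yaw),np.sin(yaw)]);n=np.array([-e[1],e[0]])
c=p[:2]-.016*n;d=c-s["ee_pos"][:2]
print(p,"junction",c,"yaw",yaw,"tool x,y shift",d@n*100,d@e*100)
E
```

```text
[0.49516869 0.06211958 0.166     ] junction [0.49760779 0.04630659] yaw 0.1530404314836742 tool x,y shift -0.1979303668465133 -2.1520756522148425
```

Request:
{"fn": "play_rows", "kwargs": {"series": [0,0.3,0,0,0,0,1,0,0.3,0,0,0,0,1,0,0,-2,0,0,0,1,0,0,-2,0,0,0,1,0,0,-2,0,0,0,1,-0.1,-1.35,0,0,0,0,0,-0.1,-1.4,0,0,0,0,0,0,0,0,0,0,0,0,0,0,0,0,0,0,0,0,0,0,0,0,0,0]}}

```text
t: 9.28
ee_pos: [0.4982, 0.0465, 0.2697]
tcp_rot: [0.0, 0.651, 0.759, 0.0]
force: [-0.1, 1.0, -0.2]
opening: 0.548
```

Request:
{"fn": "play_rows", "kwargs": {"series": [0,0,0,0,0,0,0,0,0,1,0,0,0,0,0,0,1,0,0,0,0,0,0,1,0,0,0,0,0,0,1,0,0,0,0,0,0,1,0,0,0,0,0,0,1,0,0,0,0,0,0,1,0,0,0,0,0,0,0,0,0,0,0]}}

```text
t: 10.4
ee_pos: [0.4972, 0.0462, 0.199]
tcp_rot: [-0.0, 0.651, 0.759, -0.001]
force: [-0.1, -0.2, 0.2]
opening: 0.999
```

```bash
python3 - <<'E'
from h import *
f=grab_frame("wrist");print(env.read_state()["ee_pos"],env.read_state()["opening"])
cv2.imwrite("pics/p5.png",f[120:400,:,::-1])
E
```

```text
[0.49744303 0.04628991 0.1994025 ] 1.003757265285835
```

View pics/p5.png

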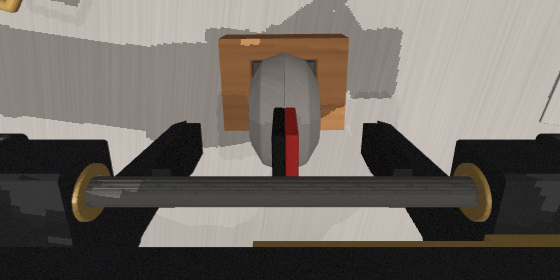

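The jaws straddle the closed tabs symmetrically, with the tabs at column 285 and the fingers at 200 and 362. I close now.

Request:
{"fn": "play_rows", "kwargs": {"series": [0,0,0,0,0,0,1,0,0,0,0,0,0,1,0,0,0,0,0,0,1,0,0,0,0,0,0,1,0,0,0,0,0,0,1,0,0,0,0,0,0,1,0,0,0,0,0,0,1,0,0,0,0,0,0,1,0,0,0,0,0,0,1,0,0,0,0,0,0,1]}}

```text
t: 11.7
ee_pos: [0.4976, 0.0463, 0.1996]
tcp_rot: [-0.0, 0.651, 0.759, 0.0]
force: [0.0, 0.5, -1.8]
opening: 0.124
```

Request:
{"fn": "play_rows", "kwargs": {"series": [0,0,-0.3,0,0,0,1,0,0,-0.6,0,0,0,1,0,0,-1,0,0,0,1,0,0,-1,0,0,0,1,0,0,-1,0,0,0,1,0,0,-1,0,0,0,1,0,0,0,0,0,0,1]}}

```text
t: 12.58
ee_pos: [0.4979, 0.0463, 0.2496]
tcp_rot: [0.001, 0.651, 0.759, 0.001]
force: [-0.7, -0.2, -4.7]
opening: 0.122
```

Gripped: the opening is 10.7 mm and the load about 4.7 N, so it is lifting. I raise it, then carry it to the copper pan.

Request:
{"fn": "play_rows", "kwargs": {"series": [0,0,-0.7,0,0,0,1,0,0,-1.2,0,0,0,1,0,0,-1.4,0,0,0,1,0,0,-1.4,0,0,0,1,0,0,-1.2,0,0,0,1,0,0,-0.8,0,0,0,1,0,0,-0.3,0,0,0,1,0.4,0.1,0,0,0,0,1,0.9,0.3,0,0,0,0,1,1.4,0.4,0,0,0,0,1]}}

```text
t: 13.82
ee_pos: [0.5014, 0.0749, 0.3184]
tcp_rot: [-0.0, 0.651, 0.759, -0.0]
force: [0.8, -0.2, -3.6]
opening: 0.125
```

Request:
{"fn": "play_rows", "kwargs": {"series": [1.6,0.5,0,0,0,0,1,1.6,0.5,0,0,0,0,1,1.6,0.5,0,0,0,0,1,1.6,0.5,0,0,0,0,1,1.6,0.5,0,0,0,0,1,1.6,0.5,0,0,0,0,1,1.2,0.3,0,0,0,0,1,0.8,0.2,0,0,0,0,1,0.4,0.1,0,0,0,0,1,0,0,0,0,0,0,1]}}

```text
t: 15.08
ee_pos: [0.5186, 0.1981, 0.3187]
tcp_rot: [0.0, 0.651, 0.759, -0.0]
force: [0.1, -0.4, -4.2]
opening: 0.121
```

```bash
python3 - <<'E'
from h import *
s=env.read_state();print(s["ee_pos"],s["force"],s["opening"])
cv2.imwrite("pics/w6.png",grab_frame("wrist")[:,:,::-1])
np.save("w6.npy",camera_model("wrist"),allow_pickle=True)
E
```

```text
[0.51864324 0.19812768 0.31866925] [ 0.11084342 -0.41114804 -4.18834079] 0.12074305220694603
```

View pics/w6.png

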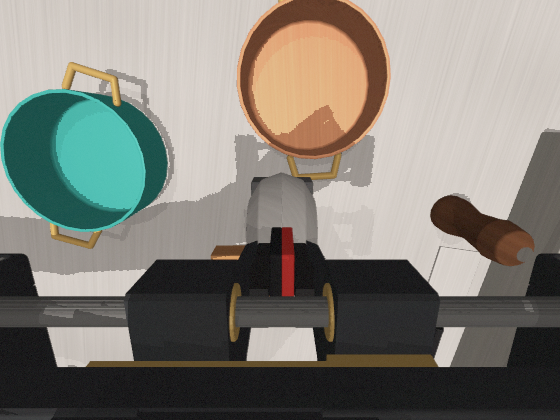

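The copper rim is visible at (237,78), (390,72), (314,158), (262,13) and (368,18). I'll fit a circle at rim height.

```bash
python3 - <<'E'
from h import *
m=np.load("w6.npy",allow_pickle=True).item()
P=np.array([ray("wrist",p,.075,m)[:2] for p in[(237,78),(390,72),(314,158),(262,13),(368,18),(255,122),(377,120)]])
a=np.linalg.lstsq(np.c_[2*P,np.ones(len(P))],(P**2).sum(1),rcond=None)[0];c=a[:2]
print(c,np.sqrt(a[2]+c@c),np.linalg.norm(P-c,axis=1))
s=env.read_state();q=s["tcp_rot"];y=2*np.arctan2(q[2],q[1])-np.pi/2;e=np.array([np.cos(y),np.sin(y)]);n=np.array([-e[1],e[0]])
d=c-s["ee_pos"][:2];print("tool x,y",d@n*100,d@e*100)
E
```

```text
[0.53423307 0.31317626] 0.07817123403293619 [0.07931953 0.078146   0.07970526 0.08016585 0.07611987 0.07438056
 0.0791872 ]
tool x,y 11.172548773645993 3.2946897136299143
```

Request:
{"fn": "play_rows", "kwargs": {"series": [0.5,0.15,0,0,0,0,1,1,0.3,0,0,0,0,1,1.5,0.45,0,0,0,0,1,1.6,0.45,0,0,0,0,1,1.6,0.45,0,0,0,0,1,1.6,0.45,0,0,0,0,1,1.5,0.45,0,0,0,0,1,1,0.3,0,0,0,0,1,0.5,0.15,0,0,0,0,1,0.2,0.05,0,0,0,0,1]}}

```text
t: 16.38
ee_pos: [0.5336, 0.3117, 0.3186]
tcp_rot: [0.0, 0.651, 0.759, -0.0]
force: [0.2, 0.8, -5.3]
opening: 0.128
```

Request:
{"fn": "play_rows", "kwargs": {"series": [0,0,0,0,0,0,1,0,0,0,0,0,0,1,0,0,0,0,0,0,1,0,0,0,0,0,0,1,0,0,0,0,0,0,1,0,0,0,0,0,0,1]}}

```text
t: 17.12
ee_pos: [0.5335, 0.3118, 0.3187]
tcp_rot: [0.0, 0.651, 0.759, -0.0]
force: [-0.0, -0.3, -5.5]
opening: 0.123
```

```bash
python3 - <<'E'
from h import *
s=env.read_state();print(s["ee_pos"],s["force"],s["opening"],abs(s["qvel"]).max())
a=cv2.resize(grab_frame("top")[150:260,140:300,::-1],(480,330));b=cv2.resize(grab_frame("side")[150:370,120:320,::-1],(300,330))
cv2.imwrite("pics/f7.png",np.hstack([a,b]))
E
```

```text
[0.53352419 0.3118067  0.31869766] [-0.03415295 -0.27456144 -5.47862783] 0.12337079063399757 0.001534814770431112
```

View pics/f7.png

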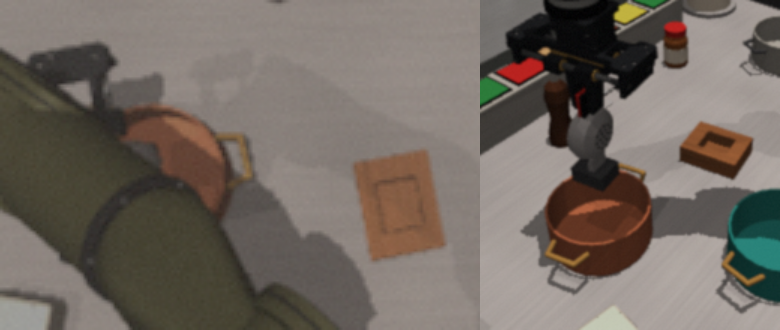

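The infuser is shut, upright and still, clear above the middle of the copper pan, and the pan has not moved. I hand the job in.

```bash
python3 - <<'E'
from h import *
print("foot predicted",proj("side",[.5335,.3118,.142]),"seen ~(197,265)")
print(job.finish_job())
E
```

```text
foot predicted [196.84231654 262.52754043] seen ~(197,265)
the job is handed in; nothing more can be done
None
```

The infuser is shut and held upright, with its foot about 5 cm above the rim over the middle of the copper saucepan. I handed the job in at about 17 s. I pushed the red tab shut with the closed fingers and pinched both tabs. Then I lifted it straight out of the stand and carried it over the pan.

**Last checks:**
- **Grip:** the measured opening is 10.8 mm against tabs given as 12 mm. The load is steady at about 5.5 N.
- **Stillness:** joint speeds are near 0.
- **Position:** the tool is at (0.5335, 0.3118), about 1.5 mm from the pan centre fitted in the wrist image. The foot showed about 2.5 pixels lower in the side image than predicted.
- **Disagreement:** the first estimate of the pan centre, from the top camera, was about 4 mm off the wrist fit. The wrist circle came out at 78 mm radius instead of 80 mm.
- **Rest of the scene:** in the final side view the infuser is shut and clear of the rim. Nothing looked disturbed in the parts of the scene that the last crops covered, but I did not measure the other objects again.

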